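# Load the drilling jig and hold its clamp lever at the third click

### The job

Set the three turned wooden knobs upright in the drilling jig, one fully down in each well. Then swing the jig's spring lever (it has an upright handle) towards the wells by exactly three clicks and never on to a fourth, and finish while still holding it there against the spring, ready for drilling. Leave everything else on the bench where it lies.

Things in the scene. Friction and masses are not known exactly. Their poses are not given: they have to be found in the camera images.
- knob_a_center (a point): turned light-wood knob blank, upright and loose: round, 44 mm tall, 34 mm across its middle (from 18 to 34 mm above its foot), tapering to a 27 mm flat foot and to a 22 mm flat top; 18 to 35 g. This point is its centre, 22 mm above the underside; z points up along its axis. The three knobs are alike and any may go in any well
- knob_b_center (a point): turned light-wood knob blank, upright and loose: round, 44 mm tall, 34 mm across its middle (from 18 to 34 mm above its foot), tapering to a 27 mm flat foot and to a 22 mm flat top; 18 to 35 g. This point is its centre, 22 mm above the underside; z points up along its axis. The three knobs are alike and any may go in any well
- knob_c_center (a point): turned light-wood knob blank, upright and loose: round, 44 mm tall, 34 mm across its middle (from 18 to 34 mm above its foot), tapering to a 27 mm flat foot and to a 22 mm flat top; 18 to 35 g. This point is its centre, 22 mm above the underside; z points up along its axis. The three knobs are alike and any may go in any well
- well_1 (a point): centre of the mouth of well 1 of the fixed wooden drilling jig: round blind hole 36 mm across, 10 mm deep, mouth 18 mm above the bench. A knob fully down has its centre 12 mm above this point. Three wells in a row 70 mm apart along the jig's y; axes here are the jig's: z up, y along the row towards the lever, x away from the clamp bar
- well_2 (a point): centre of the mouth of well 2 of the fixed wooden drilling jig: round blind hole 36 mm across, 10 mm deep, mouth 18 mm above the bench. A knob fully down has its centre 12 mm above this point. Three wells in a row 70 mm apart along the jig's y; axes here are the jig's: z up, y along the row towards the lever, x away from the clamp bar
- well_3 (a point): centre of the mouth of well 3 of the fixed wooden drilling jig: round blind hole 36 mm across, 10 mm deep, mouth 18 mm above the bench. A knob fully down has its centre 12 mm above this point. Three wells in a row 70 mm apart along the jig's y; axes here are the jig's: z up, y along the row towards the lever, x away from the clamp bar
- jig: fixed drilling jig, origin on the bench under the middle well, y along the row of wells towards the lever, z up. Well block 225 mm long in y, 18 mm high. Aluminium clamp bar along the row on the -x side, 190 mm long, top 36 mm above the bench, its face 28.5 mm from the well centres when open; it moves 4 mm towards the knobs per click and at three just nudges them snug
- lever_pivot (a point): on the lever's vertical pivot axis, 47 mm above the bench, at x 20 mm, y 165 mm of the jig. The pivot post and lever hub reach 60 mm above the bench
- lever_arm: the whole click lever: steel hub, arm and wooden handle post; origin on the pivot axis at bench height, x along the arm towards the handle, z up
- lever_handle (a point): upright dark wooden handle post at the lever's free end, 20 mm diameter, from 50 to 104 mm above the bench; this point lies on its axis 80 mm above the bench and 115 mm from the pivot axis. Its x points from the pivot outwards along the lever, z up. The flat steel lever arm runs from pivot to handle 43 to 51 mm above the bench
- lever (a joint): click lever's angle (rad), counter-clockwise seen from above; 0 at rest on its stop, pointing 150 degrees from the jig's +x towards +y. Never locks: a spring drives it back to 0 (4 N at the handle at rest, 6 N at three clicks), so it must be held. Each tooth makes the force rise and fall by 3 N; teeth pass at 0.12, 0.36, 0.60, 0.84, so the clicks are seated at 0.24, 0.48, 0.72 (third), 0.96
- scraper: bystander, leave alone: flat steel scraper, 45 x 60 x 5 mm; origin at its underside
- pencil: bystander, leave alone: flat red carpenter's pencil, 150 x 12 x 8 mm, long along its y; origin at its underside
- sanding_block: bystander, leave alone: cork sanding block, 70 x 45 x 30 mm; origin at its underside
- wax_tin: bystander, leave alone: low round aluminium tin, 68 mm across, 35 mm tall; origin at its underside
- round_blank: bystander, leave alone: thick round wood blank, 84 mm across, 50 mm tall; origin at its underside
- bowl: bystander, leave alone: small wooden bowl, 120 mm across, 45 mm tall; origin at its underside
- hammer: bystander, leave alone: hammer lying on the bench
- gouge: bystander, leave alone: long hand tool with dark wooden handle, 240 mm, lying on the bench

How it is judged:
By the outcome, as a careful person would: the job done as asked, in the order asked, and still so for the second after the job is handed in, while the arm keeps its last pose, push and grip.
It also fails if it takes over 72 s, if anything falls off the work surface, if the arm or the gripper's body presses on something with over 40 N, if the wrist force passes 120 N, or if a joint passes its speed limit or range.

### The arm

A 6-joint arm with a two-finger parallel gripper is mounted at the origin on the work surface. World frame = base frame: x ahead of the robot, y to its left, z up, the work surface at z = 0. Lengths are in mm, angles in rad, forces in N, time in s.
With the tool pointing down it reaches from about 275 to 825 mm from the base axis. Payload 5.2 kg.
Tool frame: the origin (TCP) lies at the very end of the fingers, on their centre line; the grasp point (between the pads) lies 19 mm behind it (manip.hold_point_z is the distance from the TCP to the grasp point, in mm); z points along the fingers, y is the line along which they close (so a half turn about z gives the same grasp; the last joint's range is limited). The gripper opens to 93 mm and grips with 3 to 60 N. Pads are 15 mm wide; open, the fingers measure 128 mm over their backs; the gripper's body (75 mm by 188 mm) begins 65 mm behind the grasp point.
Start: joints at [0.902, 0.259, 1.535, -0, 1.348, -0.203], TCP at [247.006, 491.419, 218.653] pointing down, gripper open.
Joint ranges: [-3.14, 3.14], [-0.91, 2.08], [0.19, 2.58], [-1.22, 4.36], [0.22, 2.71], [-3.12, 3.12]. Speed limits (rad/s): [2.57, 2.57, 3.14, 3.14, 3.14, 3.14].

### API

Orientations are given as a unit quaternion [w, x, y, z].
In Python, from rig import status, vision, ticket, manip gives the robot as it stands. The module is installed in compiled form; this text tells all that it offers.
- The arm moves only by the tool drive_tool, never from a script. Its argument "steps" is a list of rows, each an object of numbers: "x", "y", "z": the shift along the tool's x, y, z normalised to -1 to 1, where 1 is 4 cm; "ax", "ay", "az": the turn, a rotation vector about the tool's x, y, z normalised to -1 to 1, where 1 is 0.08 rad; "grip": the closure, from 0 (fully open) to 1 (shut). In form: [{"x": .., "y": .., "z": .., "ax": .., "ay": .., "az": .., "grip": ..}, ...]. A call has 1 to 10 rows; each row shifts and turns the commanded pose from where the row before left it, along the tool's axes as they then stand; what a row does not reach is not made up. A row lasts 1/12 s, in which the tool goes at most 41.7 mm and 7.16 degrees, less where a joint would pass 70% of its speed; a pose out of reach is approached as far as the arm can. A call with a number of a shift or a turn outside -1 to 1 is refused whole. A call with a gripper value outside its range is refused whole. The fingers move at their own pace and stop on an object; the grip force is fixed at half the most. Time passes only in rows, so rows that do not move let the fingers close. It gives the time, the measured TCP pose, the force, the opening and the grip force at its end, in the units of the state.
- status.read_state(): the state, without advancing time (a new reading comes with each control period).
- vision.read_camera(name): name is "scene" or "top"; returns a dict with "frame" (384x512x3 uint8, red, green, blue), "mtx" (3x3 intrinsics, pixels), "eye" and "attitude" of the camera in the world. Camera axes: x right, y down, z forward; pixel columns grow to the right and rows downward; lengths in mm; the calibration is good to about 2 mm. A picture is of the moment at which its call begins. There is no depth.
- ticket.sign_off(): hands the job in; it is judged then, once.
Trained networks look in the newest picture that a camera, given by its name, has taken for a name from the list of things; names that differ only in an ending like _2 or _b are one class to them, and where a whole thing is asked for, a point or a joint stands for the part that bears it (a point fixed in the world has none). Each returns a list of dicts, best first, with "p" (0 to 1); they miss things now and then, are a little off and sometimes report something else, mostly with a low value. They report only what shows in the picture. A call takes as long as a camera call.
- vision.boxes_of(camera, label): "point" ([x, y, z] in mm, in world coordinates, good to about 4 mm: the middle of the surface that is visible of it).
- vision.mark_of(camera, label): "point" ([x, y, z] in mm, in world coordinates, good to about 4 mm: a listed point, or the origin of a listed thing).
The state is a dict: "t": time; "q": joint angles; "joint_vel": joint speeds; "tau": joint torques, N m; "tool_pos": TCP position; "orientation": TCP orientation; "contact_force": force on the tool from outside, world axes, zero at the start; "torque": the same for the moment, N m; "grip_width": finger opening in mm; "finger_force": force on a finger pad.
Only numpy, scipy, OpenCV 4.12 (cv2) and the standard library are available. Lean on these libraries where they do the work, as an engineer would, in place of code of your own. Each camera call takes 0.05 s, during which the arm holds its last target. There are 200 camera calls.

## Working session

There is one attempt and no reset: what is moved stays moved. The work goes in short steps, Python scripts to look and compute and a tool call to move; the robot and the scene stay as the last step left them, time stands still between calls to the robot, and variables do not carry over. Pictures are saved under pics/ and viewed, at most 10 in all, crops included, and the job is handed in when it is done.

Besides the shell and the picture viewer there is one more tool, called after ">>>" as name(argument=value, ...), one argument or row to a line, values as JSON. drive_tool: Moves the arm, as the interface text tells. Scaled input: -1 to 1 covers 4 cm each way for a shift and 0.08 rad each way for a turn. Its arguments: {"type":"object","properties":{"steps":{"type":"array"}},"required":["steps"]}

```bash
mkdir -p pics
cat > h.py <<'E'
import numpy as np, cv2
from rig import status, vision, manip
def snap(c):
    d=vision.read_camera(c); return d
E
python3 - <<'E'
from h import *
for c in ("scene","top"):
    d=snap(c); cv2.imwrite(f"pics/{c}0.png",d["frame"][:,:,::-1]); print(c,np.round(d["mtx"],1).tolist(),np.round(d["eye"],1),np.round(d["attitude"],4).tolist())
    for l in ["knob_a_center","well_1","jig","lever_pivot","lever_handle","scraper","pencil","sanding_block","wax_tin","round_blank","bowl","hammer","gouge"]:
        print(l,[(np.round(r["point"]).astype(int).tolist(),round(r["p"],2)) for r in vision.mark_of(c,l)])
s=status.read_state();print({k:np.round(v,3).tolist() for k,v in s.items()})
E
```

```text
scene [[489.8, 0.0, 259.9], [0.0, 489.8, 199.7], [0.0, 0.0, 1.0]] [1785.5 -183.1  860.3] [-0.374, 0.6654, 0.5709, -0.3023]
knob_a_center [([588, -297, 23], 0.65), ([645, 480, -1], 0.56)]
well_1 [([632, 148, 16], 0.85), ([641, 74, 20], 0.78), ([644, 6, 20], 0.59), ([775, -241, -2], 0.4), ([650, 245, -2], 0.16)]
jig [([642, 75, 2], 0.95)]
lever_pivot [([647, 242, 43], 0.88)]
lever_handle [([548, 292, 77], 0.78)]
scraper [([552, -153, 4], 0.54)]
pencil [([378, -38, 1], 0.58), ([646, 240, 44], 0.42)]
sanding_block [([531, -449, 0], 0.59), ([642, 72, 0], 0.45), ([676, -419, 5], 0.3), ([554, -151, 2], 0.29)]
wax_tin [([724, -142, 0], 0.61)]
round_blank [([676, -417, 3], 0.6), ([642, 73, 17], 0.24)]
bowl [([644, 480, -3], 0.86), ([378, -38, 2], 0.67)]
hammer [([774, -241, 1], 0.59)]
gouge [([420, 539, -2], 0.44)]
top [[482.1, 0.0, 260.8], [0.0, 482.1, 192.7], [0.0, 0.0, 1.0]] [ 477.6   35.3 1547.3] [-0.0299, 0.7072, -0.7062, 0.0158]
knob_a_center [([587, -300, 22], 0.57)]
well_1 [([644, 80, 17], 0.92), ([637, 146, 20], 0.86), ([646, 5, 16], 0.77)]
jig [([652, 242, 1], 0.61), ([645, 75, 2], 
[... 236 characters left out ...]
1], 0.37)]
sanding_block [([533, -454, 1], 0.81), ([449, -302, 23], 0.35), ([773, -238, -3], 0.2)]
wax_tin [([553, -149, -3], 0.65), ([718, -144, 2], 0.54)]
round_blank [([682, -416, 0], 0.77), ([655, 242, 46], 0.55)]
bowl [([646, 480, -4], 0.88)]
hammer [([774, -238, -1], 0.88)]
gouge [([417, 532, 5], 0.78), ([646, 1, 16], 0.51)]
{'t': 1.4, 'q': [0.902, 0.259, 1.535, -0.0, 1.348, -0.203], 'joint_vel': [-0.001, -0.001, -0.0, 0.001, -0.0, 0.001], 'tau': [-0.0, -43.723, -28.43, 0.072, 0.032, 0.0], 'tool_pos': [247.006, 491.444, 218.685], 'orientation': [0.0, 0.231, 0.973, 0.0], 'contact_force': [0.416, 0.16, 0.066], 'torque': [-0.032, -0.007, -0.031], 'finger_force': 0.0, 'grip_width': 93.145}
```

View pics/top0.png

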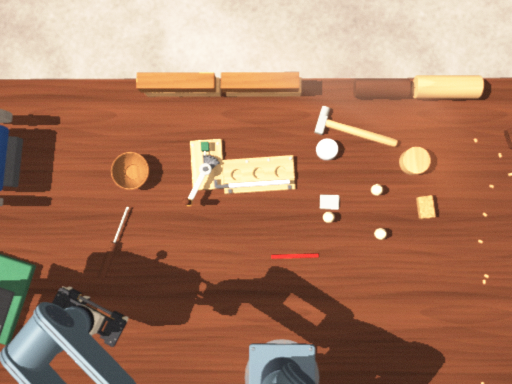

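View pics/scene0.png

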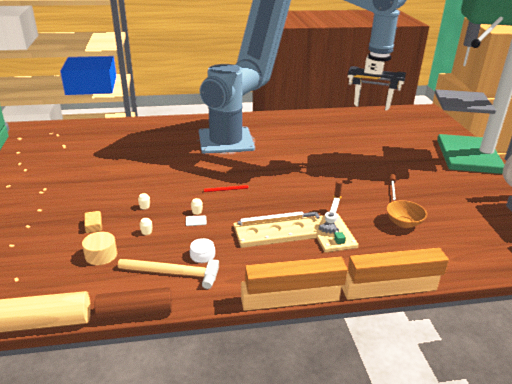

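The views show knobs at top-view pixels (377,189), (328,217) and (380,234). The jig wells are at (235–282,175), with the lever handle at (190,203).

```bash
cat >> h.py <<'E'
from scipy.spatial.transform import Rotation as R
def rot(q): return R.from_quat([q[1],q[2],q[3],q[0]])
def proj(d,P):
    c=rot(d["attitude"]).inv().apply(np.atleast_2d(P)-d["eye"]); p=c@np.array(d["mtx"]).T; return p[:,:2]/p[:,2:]
def ray(d,uv,z):
    v=rot(d["attitude"]).apply(np.linalg.inv(d["mtx"])@[*uv,1]); return d["eye"]+v*(z-d["eye"][2])/v[2]
def plan(xyz,yaw):  # tool y axis yaw (world), pointing down
    s=status.read_state(); r=rot(s["orientation"]); T=R.from_matrix(np.array([[np.sin(yaw),np.cos(yaw),0],[-np.cos(yaw),np.sin(yaw),0],[0,0,-1]]))
    print("t",round(s["t"],2),"at",np.round(s["tool_pos"],1),"rotunits",np.round((r.inv()*T).as_rotvec()/.08,2),
     "shift units now-axes",np.round(r.inv().apply(np.array(xyz)-s["tool_pos"])/40,2),"target-axes",np.round(T.inv().apply(np.array(xyz)-s["tool_pos"])/40,2))
E
cat > m.py <<'E'
from h import *
import sys
def cl(c,l,n):
    pts=[]
    for i in range(n):
        d=snap(c); pts+=[r["point"] for r in vision.mark_of(c,l) if r["p"]>.3]
    return np.array(pts)
for c in ("scene","top"):
  for l in ("knob_a_center","well_1","jig","lever_pivot","lever_handle"):
    p=cl(c,l,4); out=[]
    while len(p):
        m=np.linalg.norm(p-p[0],axis=1)<22; out.append((np.round(np.median(p[m],0),1).tolist(),int(m.sum()))); p=p[~m]
    print(c,l,[o for o in out if o[1]>1])
d=snap("top"); 
for uv in [(377,189),(328,217),(380,234)]:
    u,v=uv; f=d["frame"][v-12:v+13,u-12:u+13].astype(int); m=(f[:,:,2]>110)&(f[:,:,0]>150)
    n,lab,st,ce=cv2.connectedComponentsWithStats(m.astype(np.uint8)); k=lab[12,12]
    print(uv,st[k],np.round(ray(d,ce[k]+[u-12,v-12],28),1))
E
python3 m.py
```

```text
scene knob_a_center [([588.6, -296.9, 22.7], 4)]
scene well_1 [([642.9, 6.7, 21.1], 4), ([640.6, 73.4, 18.0], 4), ([632.4, 147.0, 18.5], 4)]
scene jig [([641.3, 73.1, 0.8], 4)]
scene lever_pivot [([646.7, 239.8, 41.2], 4)]
scene lever_handle [([548.3, 290.0, 78.7], 4)]
top knob_a_center [([588.8, -299.8, 20.6], 4)]
top well_1 [([645.6, 3.8, 15.4], 4), ([638.0, 147.4, 19.4], 4), ([642.1, 77.3, 14.6], 3)]
top jig [([643.9, 73.3, 3.6], 3), ([502.2, -141.9, 23.2], 2)]
top lever_pivot [([648.0, 243.4, 44.6], 4)]
top lever_handle [([546.0, 292.2, 80.6], 4)]
(377, 189) [  6   7  11  12 106] [ 586.7 -296.6   28. ]
(328, 217) [  7   7  11  11 100] [ 500.1 -144.6   28. ]
(380, 234) [  6   6  12  12 111] [ 448.9 -306.1   28. ]
```

```bash
python3 -c "
from h import *
plan([501,-143,100],1.637)"
```

```text
Traceback (most recent call last):
  File "h.py", line 12, in plan
    s=status.read_state(); r=rot(s["orientation"]); T=R.from_matrix(np.array([[np.sin(yaw),np.cos(yaw),0],[-np.cos(yaw),np.sin(yaw),0],[0,0,-1]]))
                                                      ~~~~~~~~~~~~~^^^^^^^^^^^^^^^^^^^^^^^^^^^^^^^^^^^^^^^^^^^^^^^^^^^^^^^^^^^^^^^^^^^^^^^^^^^^^^^
  File "scipy/spatial/transform/_rotation.pyx", line 1143, in scipy.spatial.transform._rotation.Rotation.from_matrix
ValueError: Non-positive determinant (left-handed or null coordinate frame) in rotation matrix 0: [[ 0.99780934 -0.06615532  0.        ]
 [ 0.06615532  0.99780934  0.        ]
 [ 0.          0.         -1.        ]].
```

```bash
sed -i 's/\[\[np.sin(yaw),np.cos(yaw),0\],\[-np.cos(yaw),/[[-np.sin(yaw),np.cos(yaw),0],[np.cos(yaw),/' h.py; python3 -c "
from h import *
plan([501,-143,100],1.637)"
```

```text
t 5.45 at [247.  491.4 218.6] rotunits [ 0.   -0.   -6.65] shift units now-axes [-12.8  -11.32   2.97] target-axes [ -5.29 -16.25   2.97]
```

>>> drive_tool(
  steps=[
    {"x": -0.6,"y": -0.75,"az": -1,"grip": 0},
    {"x": -0.6,"y": -0.75,"az": -1,"grip": 0},
    {"x": -0.5,"y": -0.85,"az": -1,"grip": 0},
    {"x": -0.4,"y": -0.9,"az": -1,"grip": 0},
    {"x": -0.4,"y": -0.9,"az": -1,"grip": 0},
    {"x": -0.3,"y": -0.94,"az": -1,"grip": 0},
    {"x": -0.3,"y": -0.94,"az": -0.65,"grip": 0},
    {"x": -0.3,"y": -0.94,"grip": 0},
    {"x": -0.3,"y": -0.94,"grip": 0},
    {"x": -0.3,"y": -0.94,"grip": 0},
  ],
)

```text
schema error: expected keys x, y, z, ax, ay, az, grip
```

```bash
python3 -c "
from h import *
plan([501,-143,100],1.637)"
```

```text
t 5.45 at [247.  491.4 218.6] rotunits [ 0.   -0.   -6.65] shift units now-axes [-12.8  -11.32   2.97] target-axes [ -5.29 -16.25   2.97]
```

All keys are required in each row.

>>> drive_tool(
  steps=[
    {"x": -0.6,"y": -0.75,"z": 0,"ax": 0,"ay": 0,"az": -1,"grip": 0},
    {"x": -0.6,"y": -0.75,"z": 0,"ax": 0,"ay": 0,"az": -1,"grip": 0},
    {"x": -0.5,"y": -0.85,"z": 0,"ax": 0,"ay": 0,"az": -1,"grip": 0},
    {"x": -0.4,"y": -0.9,"z": 0,"ax": 0,"ay": 0,"az": -1,"grip": 0},
    {"x": -0.4,"y": -0.9,"z": 0,"ax": 0,"ay": 0,"az": -1,"grip": 0},
    {"x": -0.3,"y": -0.94,"z": 0,"ax": 0,"ay": 0,"az": -1,"grip": 0},
    {"x": -0.3,"y": -0.94,"z": 0,"ax": 0,"ay": 0,"az": -0.65,"grip": 0},
    {"x": -0.3,"y": -0.94,"z": 0,"ax": 0,"ay": 0,"az": 0,"grip": 0},
    {"x": -0.3,"y": -0.94,"z": 0,"ax": 0,"ay": 0,"az": 0,"grip": 0},
    {"x": -0.3,"y": -0.94,"z": 0,"ax": 0,"ay": 0,"az": 0,"grip": 0},
  ],
)

```text
t: 6.28
tool_pos: [358.6, 114.3, 219.1]
orientation: [0.001, -0.033, 0.999, 0.0]
contact_force: [0.7, 0.2, -0.4]
grip_width: 93.1
finger_force: 0.0
```

```bash
python3 -c "
from h import *
plan([501,-143,100],1.637)"
```

```text
t 6.28 at [358.6 114.3 219.1] rotunits [0.   0.02 0.  ] shift units now-axes [-3.12 -6.66  2.98] target-axes [-3.13 -6.65  2.98]
```

>>> drive_tool(
  steps=[
    {"x": -0.39,"y": -0.83,"z": 0.37,"ax": 0,"ay": 0,"az": 0,"grip": 0},
    {"x": -0.39,"y": -0.83,"z": 0.37,"ax": 0,"ay": 0,"az": 0,"grip": 0},
    {"x": -0.39,"y": -0.83,"z": 0.37,"ax": 0,"ay": 0,"az": 0,"grip": 0},
    {"x": -0.39,"y": -0.83,"z": 0.37,"ax": 0,"ay": 0,"az": 0,"grip": 0},
    {"x": -0.39,"y": -0.83,"z": 0.37,"ax": 0,"ay": 0,"az": 0,"grip": 0},
    {"x": -0.39,"y": -0.83,"z": 0.37,"ax": 0,"ay": 0,"az": 0,"grip": 0},
    {"x": -0.39,"y": -0.83,"z": 0.37,"ax": 0,"ay": 0,"az": 0,"grip": 0},
    {"x": -0.39,"y": -0.83,"z": 0.37,"ax": 0,"ay": 0,"az": 0,"grip": 0},
    {"x": 0,"y": 0,"z": 0,"ax": 0,"ay": 0,"az": 0,"grip": 0},
    {"x": 0,"y": 0,"z": 0,"ax": 0,"ay": 0,"az": 0,"grip": 0},
  ],
)

```text
t: 7.12
tool_pos: [500.3, -142.1, 98.9]
orientation: [-0.001, -0.032, 0.999, 0.001]
contact_force: [-0.2, -0.1, 0.3]
grip_width: 93.0
finger_force: 0.0
```

```bash
python3 -c "
from h import *
plan([501,-143,14],1.637)"
```

```text
t 7.12 at [ 500.3 -142.1   98.9] rotunits [ 0.02 -0.03 -0.04] shift units now-axes [-0.02 -0.03  2.12] target-axes [-0.02 -0.02  2.12]
```

>>> drive_tool(
  steps=[
    {"x": 0,"y": 0,"z": 0.8,"ax": 0,"ay": 0,"az": 0,"grip": 0},
    {"x": 0,"y": 0,"z": 0.8,"ax": 0,"ay": 0,"az": 0,"grip": 0.2},
    {"x": 0,"y": 0,"z": 0.52,"ax": 0,"ay": 0,"az": 0,"grip": 0.4},
    {"x": 0,"y": 0,"z": 0,"ax": 0,"ay": 0,"az": 0,"grip": 0.55},
    {"x": 0,"y": 0,"z": 0,"ax": 0,"ay": 0,"az": 0,"grip": 0.6},
    {"x": 0,"y": 0,"z": 0,"ax": 0,"ay": 0,"az": 0,"grip": 0.7},
    {"x": 0,"y": 0,"z": 0,"ax": 0,"ay": 0,"az": 0,"grip": 0.8},
    {"x": 0,"y": 0,"z": 0,"ax": 0,"ay": 0,"az": 0,"grip": 1},
    {"x": 0,"y": 0,"z": 0,"ax": 0,"ay": 0,"az": 0,"grip": 1},
    {"x": 0,"y": 0,"z": 0,"ax": 0,"ay": 0,"az": 0,"grip": 1},
  ],
)

```text
t: 7.95
tool_pos: [501.0, -141.0, 16.4]
orientation: [0.001, -0.033, 0.999, -0.0]
contact_force: [-0.2, -0.1, 0.2]
grip_width: 37.4
finger_force: 0.1
```

```bash
python3 -c "
from h import *
plan([645.6,5.7,90],1.637)"
```

```text
t 7.95 at [ 501.  -141.    16.4] rotunits [-0.01  0.02  0.  ] shift units now-axes [-3.85  3.42 -1.84] target-axes [-3.85  3.42 -1.84]
```

>>> drive_tool(
  steps=[
    {"x": 0,"y": 0,"z": 0.07,"ax": 0,"ay": 0,"az": 0,"grip": 1},
    {"x": 0,"y": 0,"z": 0,"ax": 0,"ay": 0,"az": 0,"grip": 1},
    {"x": 0,"y": 0,"z": 0,"ax": 0,"ay": 0,"az": 0,"grip": 1},
    {"x": 0,"y": 0,"z": 0,"ax": 0,"ay": 0,"az": 0,"grip": 1},
    {"x": 0,"y": 0,"z": -0.6,"ax": 0,"ay": 0,"az": 0,"grip": 1},
    {"x": 0,"y": 0,"z": -0.8,"ax": 0,"ay": 0,"az": 0,"grip": 1},
    {"x": -0.5,"y": 0.5,"z": -0.5,"ax": 0,"ay": 0,"az": 0,"grip": 1},
    {"x": -0.75,"y": 0.65,"z": 0,"ax": 0,"ay": 0,"az": 0,"grip": 1},
    {"x": -0.75,"y": 0.65,"z": 0,"ax": 0,"ay": 0,"az": 0,"grip": 1},
    {"x": -0.75,"y": 0.65,"z": 0,"ax": 0,"ay": 0,"az": 0,"grip": 1},
  ],
)

```text
t: 8.78
tool_pos: [605.0, -34.8, 89.5]
orientation: [0.001, -0.032, 0.999, -0.0]
contact_force: [0.1, -1.6, 0.5]
grip_width: 33.1
finger_force: 30.0
```

```bash
python3 -c "
from h import *
plan([645.6,5.7,90],1.637)"
```

```text
t 8.78 at [605.  -34.8  89.5] rotunits [-0.01  0.02 -0.02] shift units now-axes [-1.08  0.94 -0.01] target-axes [-1.08  0.94 -0.01]
```

>>> drive_tool(
  steps=[
    {"x": -0.54,"y": 0.47,"z": 0.0,"ax": 0,"ay": 0,"az": 0,"grip": 1},
    {"x": -0.54,"y": 0.47,"z": 0.4,"ax": 0,"ay": 0,"az": 0,"grip": 1},
    {"x": 0,"y": 0,"z": 0.6,"ax": 0,"ay": 0,"az": 0,"grip": 1},
    {"x": 0,"y": 0,"z": 0,"ax": 0,"ay": 0,"az": 0,"grip": 1},
    {"x": 0,"y": 0,"z": 0,"ax": 0,"ay": 0,"az": 0,"grip": 1},
  ],
)

```text
t: 9.2
tool_pos: [642.5, 5.1, 46.9]
orientation: [-0.002, -0.033, 0.999, 0.0]
contact_force: [0.2, -0.6, 0.0]
grip_width: 33.5
finger_force: 30.0
```

```bash
python3 -c "
from h import *
plan([645.6,5.7,24],1.637)
d=snap('scene');u,v=proj(d,[645,6,25])[0].astype(int);print(u,v)
cv2.imwrite('pics/a.png',cv2.resize(d['frame'][v-50:v+50,u-65:u+65,::-1],None,fx=6,fy=6,interpolation=cv2.INTER_CUBIC))
print([(np.round(r['point'],1),r['p']) for r in vision.mark_of('scene','knob_a_center')])"
```

```text
t 9.2 at [642.5   5.1  46.9] rotunits [ 0.01 -0.06  0.01] shift units now-axes [-0.08  0.01  0.57] target-axes [-0.08  0.01  0.57]
251 228
[(array([ 587.3, -299.8,   20.9]), 0.7), (array([ 449.1, -308. ,   23.2]), 0.56)]
```

View pics/a.png

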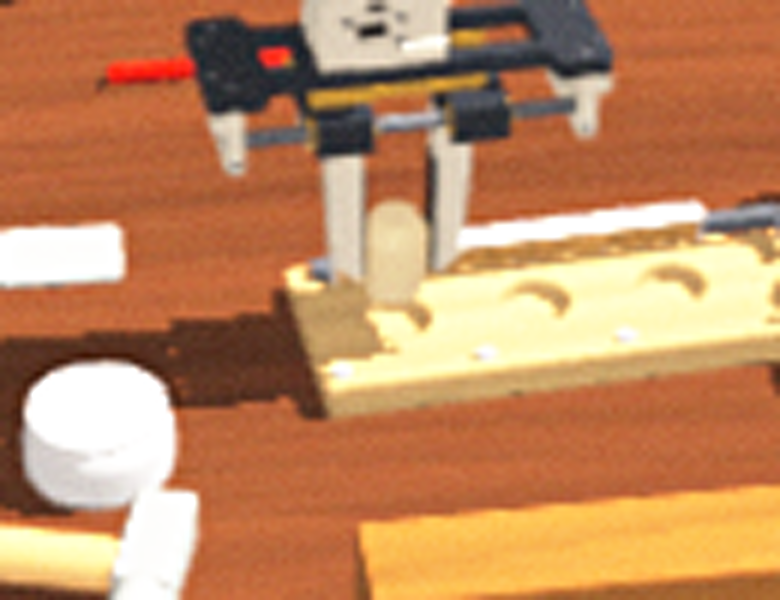

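Knob held upright (crop (395,255)) just above well 1. I'll descend gently and check the force.

>>> drive_tool(
  steps=[
    {"x": -0.06,"y": 0,"z": 0.2,"ax": 0,"ay": 0,"az": 0,"grip": 1},
    {"x": 0,"y": 0,"z": 0.15,"ax": 0,"ay": 0,"az": 0,"grip": 1},
    {"x": 0,"y": 0,"z": 0.1,"ax": 0,"ay": 0,"az": 0,"grip": 1},
    {"x": 0,"y": 0,"z": 0,"ax": 0,"ay": 0,"az": 0,"grip": 1},
  ],
)

```text
t: 9.63
tool_pos: [645.9, 4.5, 29.7]
orientation: [-0.001, -0.033, 0.999, 0.0]
contact_force: [0.4, -0.0, -0.8]
grip_width: 33.2
finger_force: 30.0
```

>>> drive_tool(
  steps=[
    {"x": 0,"y": 0,"z": 0.06,"ax": 0,"ay": 0,"az": 0,"grip": 1},
    {"x": 0,"y": 0,"z": 0.05,"ax": 0,"ay": 0,"az": 0,"grip": 1},
    {"x": 0,"y": 0,"z": 0,"ax": 0,"ay": 0,"az": 0,"grip": 1},
  ],
)

```text
t: 9.88
tool_pos: [646.5, 4.8, 25.9]
orientation: [-0.0, -0.033, 0.999, 0.0]
contact_force: [-0.1, 0.6, 0.2]
grip_width: 32.9
finger_force: 30.0
```

>>> drive_tool(
  steps=[
    {"x": 0,"y": 0,"z": 0.06,"ax": 0,"ay": 0,"az": 0,"grip": 1},
    {"x": 0,"y": 0,"z": 0.04,"ax": 0,"ay": 0,"az": 0,"grip": 1},
    {"x": 0,"y": 0,"z": 0,"ax": 0,"ay": 0,"az": 0,"grip": 1},
  ],
)

```text
t: 10.13
tool_pos: [646.9, 4.9, 22.6]
orientation: [0.0, -0.033, 0.999, -0.0]
contact_force: [-0.5, 0.2, 1.9]
grip_width: 32.9
finger_force: 30.0
```

>>> drive_tool(
  steps=[
    {"x": 0,"y": 0,"z": 0,"ax": 0,"ay": 0,"az": 0,"grip": 0.4},
    {"x": 0,"y": 0,"z": 0,"ax": 0,"ay": 0,"az": 0,"grip": 0.4},
    {"x": 0,"y": 0,"z": 0,"ax": 0,"ay": 0,"az": 0,"grip": 0.3},
    {"x": 0,"y": 0,"z": -0.5,"ax": 0,"ay": 0,"az": 0,"grip": 0.3},
    {"x": 0,"y": 0,"z": -1,"ax": 0,"ay": 0,"az": 0,"grip": 0.2},
    {"x": 0,"y": 0,"z": -0.6,"ax": 0,"ay": 0,"az": 0,"grip": 0},
    {"x": 0.26,"y": -0.96,"z": 0,"ax": 0,"ay": 0,"az": 0,"grip": 0},
    {"x": 0.26,"y": -0.96,"z": 0,"ax": 0,"ay": 0,"az": 0,"grip": 0},
    {"x": 0.26,"y": -0.96,"z": 0,"ax": 0,"ay": 0,"az": 0,"grip": 0},
    {"x": 0.26,"y": -0.96,"z": 0,"ax": 0,"ay": 0,"az": 0,"grip": 0},
  ],
)

```text
t: 10.97
tool_pos: [615.0, -152.3, 106.6]
orientation: [0.0, -0.034, 0.999, -0.0]
contact_force: [0.7, -0.6, 0.0]
grip_width: 91.9
finger_force: 0.0
```

```bash
python3 -c "
from h import *
plan([587.5,-299,60],1.637)
d=snap('top');print([(np.round(r['point'],1),r['p']) for r in vision.mark_of('top','knob_a_center')])"
```

```text
t 10.97 at [ 615.  -152.3  106.6] rotunits [-0.    0.01  0.02] shift units now-axes [ 0.93 -3.61  1.17] target-axes [ 0.93 -3.61  1.16]
[(array([ 588.4, -298.5,   22. ]), 0.46)]
```

>>> drive_tool(
  steps=[
    {"x": 0.23,"y": -0.9,"z": 0,"ax": 0,"ay": 0,"az": 0,"grip": 0},
    {"x": 0.23,"y": -0.9,"z": 0,"ax": 0,"ay": 0,"az": 0,"grip": 0},
    {"x": 0.23,"y": -0.9,"z": 0,"ax": 0,"ay": 0,"az": 0,"grip": 0},
    {"x": 0.23,"y": -0.9,"z": 0.2,"ax": 0,"ay": 0,"az": 0,"grip": 0},
    {"x": 0,"y": 0,"z": 0.8,"ax": 0,"ay": 0,"az": 0,"grip": 0},
    {"x": 0,"y": 0,"z": 0.8,"ax": 0,"ay": 0,"az": 0,"grip": 0.2},
    {"x": 0,"y": 0,"z": 0.5,"ax": 0,"ay": 0,"az": 0,"grip": 0.4},
    {"x": 0,"y": 0,"z": 0,"ax": 0,"ay": 0,"az": 0,"grip": 0.5},
    {"x": 0,"y": 0,"z": 0,"ax": 0,"ay": 0,"az": 0,"grip": 0.6},
    {"x": 0,"y": 0,"z": 0,"ax": 0,"ay": 0,"az": 0,"grip": 1},
  ],
)

```text
t: 11.9
tool_pos: [589.3, -297.3, 15.6]
orientation: [0.001, -0.033, 0.999, -0.001]
contact_force: [0.6, 1.5, 1.2]
grip_width: 64.6
finger_force: 0.0
```

```bash
python3 -c "
from h import *
plan([642,75,90],1.637)"
```

```text
t 11.9 at [ 589.3 -297.3   15.6] rotunits [-0.02  0.02  0.01] shift units now-axes [-1.94  9.2  -1.87] target-axes [-1.93  9.2  -1.86]
```

>>> drive_tool(
  steps=[
    {"x": 0.03,"y": -0.02,"z": 0.04,"ax": 0,"ay": 0,"az": 0,"grip": 1},
    {"x": 0,"y": 0,"z": 0,"ax": 0,"ay": 0,"az": 0,"grip": 1},
    {"x": 0,"y": 0,"z": 0,"ax": 0,"ay": 0,"az": 0,"grip": 1},
    {"x": 0,"y": 0,"z": 0,"ax": 0,"ay": 0,"az": 0,"grip": 1},
    {"x": 0,"y": 0,"z": 0,"ax": 0,"ay": 0,"az": 0,"grip": 1},
    {"x": 0,"y": 0,"z": 0,"ax": 0,"ay": 0,"az": 0,"grip": 1},
    {"x": 0,"y": 0,"z": 0,"ax": 0,"ay": 0,"az": 0,"grip": 1},
  ],
)

```text
t: 12.48
tool_pos: [587.4, -298.2, 13.5]
orientation: [0.0, -0.033, 0.999, -0.0]
contact_force: [-0.2, 0.4, 5.6]
grip_width: 33.2
finger_force: 30.0
```

```bash
python3 -c "
from h import *
plan([642,75,90],1.637)"
```

```text
t 12.48 at [ 587.4 -298.2   13.5] rotunits [-0.01  0.01  0.  ] shift units now-axes [-1.98  9.22 -1.92] target-axes [-1.98  9.22 -1.91]
```

>>> drive_tool(
  steps=[
    {"x": 0,"y": 0,"z": -0.5,"ax": 0,"ay": 0,"az": 0,"grip": 1},
    {"x": 0,"y": 0,"z": -0.8,"ax": 0,"ay": 0,"az": 0,"grip": 1},
    {"x": -0.1,"y": 0.4,"z": -0.7,"ax": 0,"ay": 0,"az": 0,"grip": 1},
    {"x": -0.2,"y": 0.94,"z": 0,"ax": 0,"ay": 0,"az": 0,"grip": 1},
    {"x": -0.2,"y": 0.94,"z": 0,"ax": 0,"ay": 0,"az": 0,"grip": 1},
    {"x": -0.2,"y": 0.94,"z": 0,"ax": 0,"ay": 0,"az": 0,"grip": 1},
    {"x": -0.2,"y": 0.94,"z": 0,"ax": 0,"ay": 0,"az": 0,"grip": 1},
    {"x": -0.2,"y": 0.94,"z": 0,"ax": 0,"ay": 0,"az": 0,"grip": 1},
    {"x": -0.2,"y": 0.94,"z": 0,"ax": 0,"ay": 0,"az": 0,"grip": 1},
    {"x": -0.2,"y": 0.94,"z": 0,"ax": 0,"ay": 0,"az": 0,"grip": 1},
  ],
)

```text
t: 13.32
tool_pos: [628.2, -13.8, 92.4]
orientation: [-0.0, -0.033, 0.999, -0.0]
contact_force: [-0.2, -0.0, -0.8]
grip_width: 32.9
finger_force: 30.0
```

```bash
python3 -c "
from h import *
plan([642,75,60],1.637)
d=snap('scene');u,v=proj(d,[645,6,25])[0].astype(int)
print([(np.round(r['point'],1),r['p']) for c in ('scene','top') for _ in [snap(c)] for r in vision.mark_of(c,'knob_a_center')])
cv2.imwrite('pics/b.png',cv2.resize(d['frame'][v-50:v+50,u-65:u+65,::-1],None,fx=6,fy=6,interpolation=cv2.INTER_CUBIC))"
```

```text
t 13.32 at [628.2 -13.8  92.4] rotunits [-0. -0. -0.] shift units now-axes [-0.49  2.19  0.81] target-axes [-0.49  2.19  0.81]
[(array([545.8, 292.8,  78.7]), 0.73), (array([629.9,  -6.5, 103.8]), 0.59), (array([649.3, 243.5,  47.3]), 0.21)]
```

View pics/b.png

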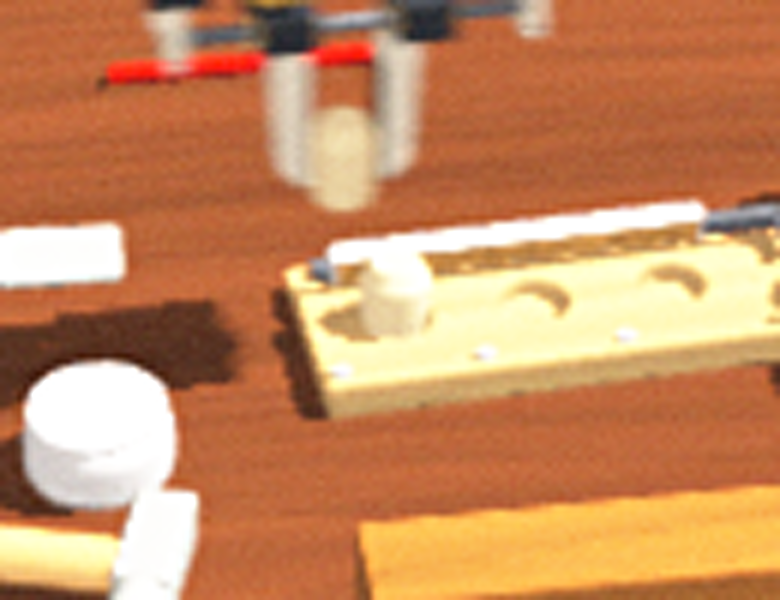

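Knob 1 sits upright in well 1 (crop (395,293)), and knob 2 is held upright at (345,160). Moving to well 2.

>>> drive_tool(
  steps=[
    {"x": -0.17,"y": 0.73,"z": 0,"ax": 0,"ay": 0,"az": 0,"grip": 1},
    {"x": -0.17,"y": 0.73,"z": 0,"ax": 0,"ay": 0,"az": 0,"grip": 1},
    {"x": -0.16,"y": 0.73,"z": 0,"ax": 0,"ay": 0,"az": 0,"grip": 1},
    {"x": 0,"y": 0,"z": 0.6,"ax": 0,"ay": 0,"az": 0,"grip": 1},
    {"x": 0,"y": 0,"z": 0.55,"ax": 0,"ay": 0,"az": 0,"grip": 1},
    {"x": 0,"y": 0,"z": 0.25,"ax": 0,"ay": 0,"az": 0,"grip": 1},
    {"x": 0,"y": 0,"z": 0.15,"ax": 0,"ay": 0,"az": 0,"grip": 1},
    {"x": 0,"y": 0,"z": 0,"ax": 0,"ay": 0,"az": 0,"grip": 1},
  ],
)

```text
t: 14.23
tool_pos: [641.7, 71.6, 29.2]
orientation: [-0.001, -0.032, 0.999, 0.0]
contact_force: [-1.1, -0.2, 0.0]
grip_width: 32.6
finger_force: 30.0
```

>>> drive_tool(
  steps=[
    {"x": 0,"y": 0.06,"z": 0,"ax": 0,"ay": 0,"az": 0,"grip": 1},
    {"x": 0,"y": 0,"z": 0.06,"ax": 0,"ay": 0,"az": 0,"grip": 1},
    {"x": 0,"y": 0,"z": 0.05,"ax": 0,"ay": 0,"az": 0,"grip": 1},
    {"x": 0,"y": 0,"z": 0,"ax": 0,"ay": 0,"az": 0,"grip": 1},
  ],
)

```text
t: 14.57
tool_pos: [642.7, 75.4, 26.8]
orientation: [0.0, -0.033, 0.999, -0.0]
contact_force: [0.0, -0.4, 0.2]
grip_width: 33.5
finger_force: 30.0
```

>>> drive_tool(
  steps=[
    {"x": 0,"y": 0,"z": 0.06,"ax": 0,"ay": 0,"az": 0,"grip": 1},
    {"x": 0,"y": 0,"z": 0.05,"ax": 0,"ay": 0,"az": 0,"grip": 1},
    {"x": 0,"y": 0,"z": 0,"ax": 0,"ay": 0,"az": 0,"grip": 1},
  ],
)

```text
t: 14.82
tool_pos: [642.2, 75.6, 21.6]
orientation: [-0.0, -0.033, 0.999, 0.0]
contact_force: [0.2, 0.4, 0.1]
grip_width: 33.3
finger_force: 30.0
```

>>> drive_tool(
  steps=[
    {"x": 0,"y": 0,"z": 0,"ax": 0,"ay": 0,"az": 0,"grip": 0.5},
    {"x": 0,"y": 0,"z": 0,"ax": 0,"ay": 0,"az": 0,"grip": 0.5},
    {"x": 0,"y": 0,"z": 0,"ax": 0,"ay": 0,"az": 0,"grip": 0.5},
    {"x": 0,"y": 0,"z": -0.5,"ax": 0,"ay": 0,"az": 0,"grip": 0.5},
    {"x": 0,"y": 0,"z": -1,"ax": 0,"ay": 0,"az": 0,"grip": 0.5},
    {"x": 0,"y": 0,"z": -0.6,"ax": 0,"ay": 0,"az": 0,"grip": 0},
    {"x": 0.4,"y": -0.9,"z": 0,"ax": 0,"ay": 0,"az": 0,"grip": 0},
    {"x": 0.4,"y": -0.9,"z": 0,"ax": 0,"ay": 0,"az": 0,"grip": 0},
    {"x": 0.4,"y": -0.9,"z": 0,"ax": 0,"ay": 0,"az": 0,"grip": 0},
    {"x": 0.4,"y": -0.9,"z": 0,"ax": 0,"ay": 0,"az": 0,"grip": 0},
  ],
)

```text
t: 15.65
tool_pos: [587.5, -73.4, 106.4]
orientation: [0.0, -0.034, 0.999, -0.0]
contact_force: [-0.5, -0.1, -0.0]
grip_width: 75.2
finger_force: 0.0
```

```bash
python3 -c "
from h import *
plan([449,-305,100],1.637)"
```

```text
t 15.65 at [587.5 -73.4 106.4] rotunits [-0.01  0.01  0.02] shift units now-axes [ 3.85 -5.54  0.16] target-axes [ 3.84 -5.55  0.16]
```

7 rows of (0.55,-0.79), then descend and look for the knob.

>>> drive_tool(
  steps=[
    {"x": 0.55,"y": -0.79,"z": 0,"ax": 0,"ay": 0,"az": 0,"grip": 0},
    {"x": 0.55,"y": -0.79,"z": 0,"ax": 0,"ay": 0,"az": 0,"grip": 0},
    {"x": 0.55,"y": -0.79,"z": 0,"ax": 0,"ay": 0,"az": 0,"grip": 0},
    {"x": 0.55,"y": -0.79,"z": 0,"ax": 0,"ay": 0,"az": 0,"grip": 0},
    {"x": 0.55,"y": -0.79,"z": 0,"ax": 0,"ay": 0,"az": 0,"grip": 0},
    {"x": 0.55,"y": -0.79,"z": 0.1,"ax": 0,"ay": 0,"az": 0,"grip": 0},
    {"x": 0.55,"y": -0.79,"z": 0.2,"ax": 0,"ay": 0,"az": 0,"grip": 0},
    {"x": 0,"y": 0,"z": 0,"ax": 0,"ay": 0,"az": 0,"grip": 0},
  ],
)

```text
t: 16.32
tool_pos: [445.7, -308.8, 93.2]
orientation: [-0.001, -0.031, 1.0, -0.001]
contact_force: [-0.3, 0.4, 0.0]
grip_width: 93.1
finger_force: 0.0
```

```bash
python3 -c "
from h import *
d=snap('scene')
print([(np.round(r['point'],1),r['p']) for r in vision.mark_of('scene','knob_a_center')])
plan([449,-305,14],1.637)
u,v=proj(d,[645,6,25])[0].astype(int)
cv2.imwrite('pics/c.png',cv2.resize(d['frame'][v-70:v+30,u-135:u+65,::-1],None,fx=4,fy=4,interpolation=cv2.INTER_CUBIC))"
```

```text
[(array([646.6,  76.4,  30.3]), 0.71), (array([ 775.9, -241.1,   -2.1]), 0.61)]
t 16.42 at [ 448.1 -304.5   93.7] rotunits [ 0.01 -0.   -0.05] shift units now-axes [-0.02 -0.02  1.99] target-axes [-0.02 -0.01  1.99]
```

View pics/c.png

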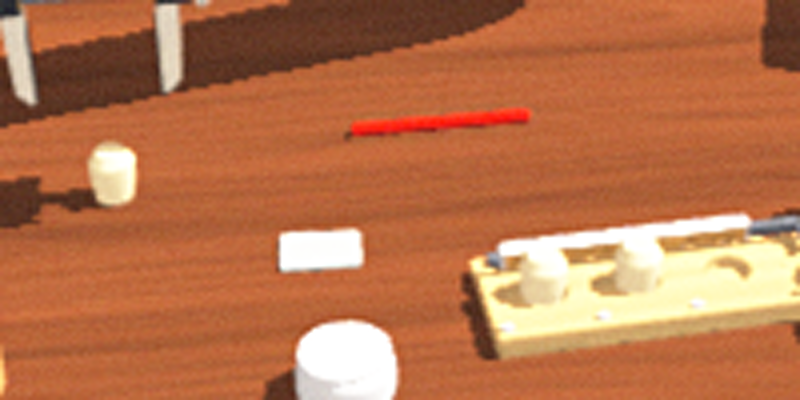

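Knobs 1 and 2 are seated upright (crop (543,275), (637,262)). The third knob stands at (113,175) below the gripper.

>>> drive_tool(
  steps=[
    {"x": 0,"y": 0,"z": 0.8,"ax": 0,"ay": 0,"az": 0,"grip": 0},
    {"x": 0,"y": 0,"z": 0.8,"ax": 0,"ay": 0,"az": 0,"grip": 0.3},
    {"x": 0,"y": 0,"z": 0.39,"ax": 0,"ay": 0,"az": 0,"grip": 0.5},
    {"x": 0,"y": 0,"z": 0,"ax": 0,"ay": 0,"az": 0,"grip": 1},
    {"x": 0,"y": 0,"z": 0,"ax": 0,"ay": 0,"az": 0,"grip": 1},
    {"x": 0,"y": 0,"z": 0,"ax": 0,"ay": 0,"az": 0,"grip": 1},
    {"x": 0,"y": 0,"z": 0,"ax": 0,"ay": 0,"az": 0,"grip": 1},
    {"x": 0,"y": 0,"z": 0,"ax": 0,"ay": 0,"az": 0,"grip": 1},
    {"x": 0,"y": 0,"z": 0,"ax": 0,"ay": 0,"az": 0,"grip": 1},
    {"x": 0,"y": 0,"z": 0,"ax": 0,"ay": 0,"az": 0,"grip": 1},
  ],
)

```text
t: 17.25
tool_pos: [449.5, -303.6, 15.1]
orientation: [0.001, -0.033, 0.999, -0.001]
contact_force: [-0.1, 0.1, 0.3]
grip_width: 37.4
finger_force: 0.1
```

```bash
python3 -c "
from h import *
plan([637.7,144.8,92],1.637)"
```

```text
t 17.25 at [ 449.5 -303.6   15.1] rotunits [-0.02  0.01  0.  ] shift units now-axes [-5.44 10.87 -1.93] target-axes [-5.44 10.88 -1.92]
```

>>> drive_tool(
  steps=[
    {"x": 0,"y": 0,"z": 0.02,"ax": 0,"ay": 0,"az": 0,"grip": 1},
    {"x": 0,"y": 0,"z": 0,"ax": 0,"ay": 0,"az": 0,"grip": 1},
    {"x": 0,"y": 0,"z": 0,"ax": 0,"ay": 0,"az": 0,"grip": 1},
    {"x": 0,"y": 0,"z": 0,"ax": 0,"ay": 0,"az": 0,"grip": 1},
    {"x": 0,"y": 0,"z": -0.5,"ax": 0,"ay": 0,"az": 0,"grip": 1},
    {"x": 0,"y": 0,"z": -0.8,"ax": 0,"ay": 0,"az": 0,"grip": 1},
    {"x": -0.2,"y": 0.4,"z": -0.7,"ax": 0,"ay": 0,"az": 0,"grip": 1},
    {"x": -0.44,"y": 0.88,"z": 0,"ax": 0,"ay": 0,"az": 0,"grip": 1},
    {"x": -0.44,"y": 0.88,"z": 0,"ax": 0,"ay": 0,"az": 0,"grip": 1},
    {"x": -0.44,"y": 0.88,"z": 0,"ax": 0,"ay": 0,"az": 0,"grip": 1},
  ],
)

```text
t: 18.08
tool_pos: [502.3, -177.3, 94.4]
orientation: [0.001, -0.032, 0.999, -0.0]
contact_force: [0.5, -0.8, -0.8]
grip_width: 33.0
finger_force: 30.0
```

```bash
python3 -c "
from h import *
plan([637.7,144.8,92],1.637)"
```

```text
t 18.08 at [ 502.3 -177.3   94.4] rotunits [-0.01  0.02 -0.03] shift units now-axes [-3.89  7.82  0.06] target-axes [-3.91  7.81  0.06]
```

>>> drive_tool(
  steps=[
    {"x": -0.43,"y": 0.87,"z": 0,"ax": 0,"ay": 0,"az": 0,"grip": 1},
    {"x": -0.43,"y": 0.87,"z": 0,"ax": 0,"ay": 0,"az": 0,"grip": 1},
    {"x": -0.43,"y": 0.87,"z": 0,"ax": 0,"ay": 0,"az": 0,"grip": 1},
    {"x": -0.43,"y": 0.87,"z": 0,"ax": 0,"ay": 0,"az": 0,"grip": 1},
    {"x": -0.43,"y": 0.87,"z": 0,"ax": 0,"ay": 0,"az": 0,"grip": 1},
    {"x": -0.43,"y": 0.87,"z": 0,"ax": 0,"ay": 0,"az": 0,"grip": 1},
    {"x": -0.43,"y": 0.87,"z": 0,"ax": 0,"ay": 0,"az": 0,"grip": 1},
    {"x": -0.43,"y": 0.87,"z": 0,"ax": 0,"ay": 0,"az": 0,"grip": 1},
    {"x": -0.43,"y": 0.86,"z": 0,"ax": 0,"ay": 0,"az": 0,"grip": 1},
    {"x": 0,"y": 0,"z": 0,"ax": 0,"ay": 0,"az": 0,"grip": 1},
  ],
)

```text
t: 18.92
tool_pos: [637.1, 151.0, 93.4]
orientation: [0.001, -0.035, 0.999, 0.001]
contact_force: [0.0, -0.9, -1.0]
grip_width: 33.0
finger_force: 30.0
```

>>> drive_tool(
  steps=[
    {"x": 0,"y": 0,"z": 0.5,"ax": 0,"ay": 0,"az": 0,"grip": 1},
    {"x": 0,"y": 0,"z": 0.5,"ax": 0,"ay": 0,"az": 0,"grip": 1},
    {"x": 0,"y": 0,"z": 0.3,"ax": 0,"ay": 0,"az": 0,"grip": 1},
    {"x": 0,"y": 0,"z": 0,"ax": 0,"ay": 0,"az": 0,"grip": 1},
  ],
)

```text
t: 19.25
tool_pos: [632.8, 143.9, 38.1]
orientation: [-0.003, -0.033, 0.999, -0.0]
contact_force: [-0.1, -0.9, -0.3]
grip_width: 33.4
finger_force: 30.0
```

```bash
python3 -c "
from h import *
plan([637.7,144.8,30],1.637)"
```

```text
t 19.25 at [632.8 143.9  38.1] rotunits [ 0.   -0.08 -0.  ] shift units now-axes [-0.12  0.01  0.2 ] target-axes [-0.12  0.01  0.2 ]
```

>>> drive_tool(
  steps=[
    {"x": 0,"y": 0,"z": 0,"ax": 0,"ay": 0,"az": 0,"grip": 1},
    {"x": 0,"y": 0,"z": 0,"ax": 0,"ay": 0,"az": 0,"grip": 1},
  ],
)

```text
t: 19.42
tool_pos: [636.1, 144.0, 42.4]
orientation: [0.001, -0.033, 0.999, -0.0]
contact_force: [0.1, 0.8, 0.3]
grip_width: 33.2
finger_force: 30.0
```

>>> drive_tool(
  steps=[
    {"x": -0.03,"y": 0.02,"z": 0.12,"ax": 0,"ay": 0,"az": 0,"grip": 1},
    {"x": 0,"y": 0,"z": 0.12,"ax": 0,"ay": 0,"az": 0,"grip": 1},
    {"x": 0,"y": 0,"z": 0.1,"ax": 0,"ay": 0,"az": 0,"grip": 1},
    {"x": 0,"y": 0,"z": 0.06,"ax": 0,"ay": 0,"az": 0,"grip": 1},
    {"x": 0,"y": 0,"z": 0,"ax": 0,"ay": 0,"az": 0,"grip": 1},
  ],
)

```text
t: 19.83
tool_pos: [636.0, 145.2, 24.7]
orientation: [-0.001, -0.033, 0.999, -0.0]
contact_force: [0.0, 0.5, -0.5]
grip_width: 33.3
finger_force: 30.0
```

>>> drive_tool(
  steps=[
    {"x": 0,"y": 0,"z": 0.06,"ax": 0,"ay": 0,"az": 0,"grip": 1},
    {"x": 0,"y": 0,"z": 0,"ax": 0,"ay": 0,"az": 0,"grip": 1},
  ],
)

```text
t: 20.0
tool_pos: [636.6, 145.3, 22.8]
orientation: [-0.0, -0.033, 0.999, 0.0]
contact_force: [0.5, 0.1, 0.1]
grip_width: 33.2
finger_force: 30.0
```

>>> drive_tool(
  steps=[
    {"x": 0,"y": 0,"z": 0,"ax": 0,"ay": 0,"az": 0,"grip": 0.5},
    {"x": 0,"y": 0,"z": 0,"ax": 0,"ay": 0,"az": 0,"grip": 0.5},
    {"x": 0,"y": 0,"z": 0,"ax": 0,"ay": 0,"az": 0,"grip": 0.5},
    {"x": 0,"y": 0,"z": -0.5,"ax": 0,"ay": 0,"az": 0,"grip": 0.5},
    {"x": 0,"y": 0,"z": -1,"ax": 0,"ay": 0,"az": 0,"grip": 0.5},
    {"x": 0,"y": 0,"z": -1,"ax": 0,"ay": 0,"az": 0,"grip": 0},
    {"x": 0,"y": 0,"z": -0.6,"ax": 0,"ay": 0,"az": 0,"grip": 0},
    {"x": 0,"y": 0,"z": 0,"ax": 0,"ay": 0,"az": 0,"grip": 0},
    {"x": 0,"y": 0,"z": 0,"ax": 0,"ay": 0,"az": 0,"grip": 0},
  ],
)

```text
t: 20.75
tool_pos: [637.8, 145.4, 149.4]
orientation: [0.002, -0.033, 0.999, 0.0]
contact_force: [1.1, 1.2, -0.5]
grip_width: 68.9
finger_force: 0.0
```

```bash
python3 -c "
from h import *
plan([546,291.5,130],1.637)
d=snap('scene')
u,v=proj(d,[645,76,35])[0].astype(int)
cv2.imwrite('pics/d.png',cv2.resize(d['frame'][v-60:v+40,u-65:u+85,::-1],None,fx=5,fy=5,interpolation=cv2.INTER_CUBIC))"
```

```text
t 20.75 at [637.8 145.4 149.4] rotunits [-0.    0.06  0.  ] shift units now-axes [2.05 3.8  0.48] target-axes [2.05 3.8  0.48]
```

View pics/d.png

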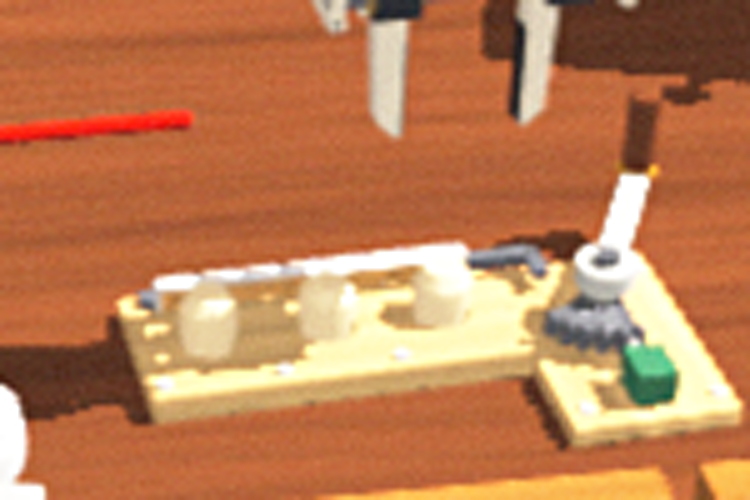

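All three knobs are fully down (crop (207,320), (327,305), (442,290)), and the lever handle is at (640,130). Going over the handle.

>>> drive_tool(
  steps=[
    {"x": 0.4,"y": 0.76,"z": 0,"ax": 0,"ay": 0,"az": 0,"grip": 0},
    {"x": 0.4,"y": 0.76,"z": 0,"ax": 0,"ay": 0,"az": 0,"grip": 0},
    {"x": 0.4,"y": 0.76,"z": 0,"ax": 0,"ay": 0,"az": 0,"grip": 0},
    {"x": 0.4,"y": 0.76,"z": 0,"ax": 0,"ay": 0,"az": 0,"grip": 0},
    {"x": 0.4,"y": 0.76,"z": 0.4,"ax": 0,"ay": 0,"az": 0,"grip": 0},
    {"x": 0,"y": 0,"z": 0,"ax": 0,"ay": 0,"az": 0,"grip": 0},
    {"x": 0,"y": 0,"z": 0,"ax": 0,"ay": 0,"az": 0,"grip": 0},
    {"x": 0,"y": 0,"z": 0,"ax": 0,"ay": 0,"az": 0,"grip": 0},
  ],
)

```text
t: 21.47
tool_pos: [546.0, 291.3, 129.5]
orientation: [-0.001, -0.033, 0.999, -0.001]
contact_force: [0.4, -0.8, 0.4]
grip_width: 92.9
finger_force: 0.0
```

```bash
python3 -c "
from h import *
plan([547,291.5,63],1.637)"
```

```text
t 21.47 at [546.  291.3 129.5] rotunits [-0.01 -0.03  0.01] shift units now-axes [-0.03  0.01  1.66] target-axes [-0.03  0.    1.66]
```

>>> drive_tool(
  steps=[
    {"x": 0,"y": 0,"z": 0.4,"ax": 0,"ay": 0,"az": 0,"grip": 0},
    {"x": 0,"y": 0,"z": 0.6,"ax": 0,"ay": 0,"az": 0,"grip": 0},
    {"x": 0,"y": 0,"z": 0.5,"ax": 0,"ay": 0,"az": 0,"grip": 0.3},
    {"x": 0,"y": 0,"z": 0.16,"ax": 0,"ay": 0,"az": 0,"grip": 0.5},
    {"x": 0,"y": 0,"z": 0,"ax": 0,"ay": 0,"az": 0,"grip": 0.7},
    {"x": 0,"y": 0,"z": 0,"ax": 0,"ay": 0,"az": 0,"grip": 0.7},
    {"x": 0,"y": 0,"z": 0,"ax": 0,"ay": 0,"az": 0,"grip": 0.7},
    {"x": 0,"y": 0,"z": 0,"ax": 0,"ay": 0,"az": 0,"grip": 0.7},
    {"x": 0,"y": 0,"z": 0,"ax": 0,"ay": 0,"az": 0,"grip": 0.7},
    {"x": 0,"y": 0,"z": 0,"ax": 0,"ay": 0,"az": 0,"grip": 0.7},
  ],
)

```text
t: 22.3
tool_pos: [547.2, 291.9, 65.6]
orientation: [0.001, -0.033, 0.999, 0.0]
contact_force: [-0.7, 0.3, -0.2]
grip_width: 44.3
finger_force: 0.0
```

>>> drive_tool(
  steps=[
    {"x": 0,"y": 0,"z": 0,"ax": 0,"ay": 0,"az": 0,"grip": 1},
    {"x": 0,"y": 0,"z": 0,"ax": 0,"ay": 0,"az": 0,"grip": 1},
    {"x": 0,"y": 0,"z": 0,"ax": 0,"ay": 0,"az": 0,"grip": 1},
    {"x": 0,"y": 0,"z": 0,"ax": 0,"ay": 0,"az": 0,"grip": 1},
    {"x": 0,"y": 0,"z": 0,"ax": 0,"ay": 0,"az": 0,"grip": 1},
  ],
)

```text
t: 22.72
tool_pos: [546.6, 292.0, 64.7]
orientation: [0.0, -0.033, 0.999, 0.0]
contact_force: [-0.1, 1.3, 0.6]
grip_width: 19.5
finger_force: 30.0
```

```bash
python3 -c "
from h import *
s=status.read_state(); print(np.round(s['contact_force'],1),s['tool_pos'],s['grip_width'])
r=rot(s['orientation']); P=np.array([650.6,241.2]); prev=np.array(s['tool_pos'][:2])
for i in range(1,11):
    a=np.radians(154)+.072*i; p=P+115*np.array([np.cos(a),np.sin(a)]); print(i,np.round(p,1),np.round(r.inv().apply([*(p-prev),0])/40,3)[:2]); prev=p"
```

```text
[-0.1  1.3  0.6] [546.64685631 292.03663399  64.7202179 ] 19.528433254913168
1 [543.9 284. ] [ 0.082 -0.195]
2 [541.1 276.3] [ 0.083 -0.19 ]
3 [538.8 268.3] [ 0.069 -0.195]
4 [537.2 260.2] [ 0.055 -0.2  ]
5 [536.1 252. ] [ 0.04  -0.203]
6 [535.6 243.7] [ 0.026 -0.205]
7 [535.7 235.4] [ 0.011 -0.207]
8 [536.5 227.2] [-0.004 -0.207]
9 [537.8 219. ] [-0.019 -0.206]
10 [539.7 210.9] [-0.034 -0.204]
```

>>> drive_tool(
  steps=[
    {"x": 0.07,"y": -0.19,"z": 0,"ax": 0,"ay": 0,"az": 0,"grip": 1},
    {"x": 0.08,"y": -0.19,"z": 0,"ax": 0,"ay": 0,"az": 0,"grip": 1},
    {"x": 0.07,"y": -0.195,"z": 0,"ax": 0,"ay": 0,"az": 0,"grip": 1},
    {"x": 0.055,"y": -0.2,"z": 0,"ax": 0,"ay": 0,"az": 0,"grip": 1},
    {"x": 0.04,"y": -0.2,"z": 0,"ax": 0,"ay": 0,"az": 0,"grip": 1},
    {"x": 0.025,"y": -0.2,"z": 0,"ax": 0,"ay": 0,"az": 0,"grip": 1},
    {"x": 0,"y": 0,"z": 0,"ax": 0,"ay": 0,"az": 0,"grip": 1},
    {"x": 0,"y": 0,"z": 0,"ax": 0,"ay": 0,"az": 0,"grip": 1},
  ],
)

```text
t: 23.38
tool_pos: [532.8, 244.5, 64.6]
orientation: [-0.003, -0.033, 0.999, 0.001]
contact_force: [-9.2, 3.8, 6.3]
grip_width: 19.1
finger_force: 30.0
```

```bash
cat > lev.py <<'E'
from h import *
s=status.read_state(); p=np.array(s['tool_pos'][:2])-[650.6,241.2]
print('ang',np.arctan2(p[1],p[0])%(2*np.pi)-np.radians(154),'rad',np.hypot(*p),'F',np.round(s['contact_force'],1),s['finger_force'])
E
python3 lev.py; python3 -c "
from h import *
plan([539.7,211,65],1.637)"
```

```text
ang 0.42556451671248263 rad 117.88017671477186 F [-9.2  3.8  6.3] 30.000828802585602
t 23.38 at [532.8 244.5  64.6] rotunits [ 0.02 -0.07  0.  ] shift units now-axes [-0.12 -0.85 -0.01] target-axes [-0.12 -0.85 -0.01]
```

>>> drive_tool(
  steps=[
    {"x": 0,"y": 0,"z": 0,"ax": 0,"ay": 0,"az": 0,"grip": 1},
    {"x": 0,"y": 0,"z": 0,"ax": 0,"ay": 0,"az": 0,"grip": 1},
    {"x": 0,"y": 0,"z": 0,"ax": 0,"ay": 0,"az": 0,"grip": 1},
  ],
)

```text
t: 23.63
tool_pos: [532.8, 244.7, 64.6]
orientation: [-0.003, -0.033, 0.999, 0.0]
contact_force: [-8.7, 3.3, 7.1]
grip_width: 19.4
finger_force: 30.0
```

```bash
python3 lev.py
```

```text
ang 0.4238634161168666 rad 117.89543700313847 F [-8.7  3.3  7.1] 30.000978112220764
```

>>> drive_tool(
  steps=[
    {"x": 0.06,"y": -0.08,"z": 0,"ax": 0,"ay": 0,"az": 0,"grip": 1},
    {"x": 0.01,"y": -0.17,"z": 0,"ax": 0,"ay": 0,"az": 0,"grip": 1},
    {"x": 0,"y": -0.17,"z": 0,"ax": 0,"ay": 0,"az": 0,"grip": 1},
    {"x": -0.01,"y": -0.15,"z": 0,"ax": 0,"ay": 0,"az": 0,"grip": 1},
    {"x": -0.02,"y": -0.1,"z": 0,"ax": 0,"ay": 0,"az": 0,"grip": 1},
    {"x": -0.02,"y": -0.06,"z": 0,"ax": 0,"ay": 0,"az": 0,"grip": 1},
    {"x": 0,"y": 0,"z": 0,"ax": 0,"ay": 0,"az": 0,"grip": 1},
    {"x": 0,"y": 0,"z": 0,"ax": 0,"ay": 0,"az": 0,"grip": 1},
  ],
)

```text
t: 24.3
tool_pos: [534.6, 215.1, 64.6]
orientation: [-0.002, -0.033, 0.999, 0.0]
contact_force: [-8.7, 1.6, 6.0]
grip_width: 19.5
finger_force: 30.0
```

```bash
sed -i 's/650.6,241.2/648.3,241.5/' lev.py; python3 lev.py
```

```text
ang 0.6818932849902613 rad 116.68673808708094 F [-8.7  1.6  6. ] 30.001056790351868
```

>>> drive_tool(
  steps=[
    {"x": 0.02,"y": -0.05,"z": 0,"ax": 0,"ay": 0,"az": 0,"grip": 1},
    {"x": 0.02,"y": -0.04,"z": 0,"ax": 0,"ay": 0,"az": 0,"grip": 1},
    {"x": 0,"y": 0,"z": 0,"ax": 0,"ay": 0,"az": 0,"grip": 1},
    {"x": 0,"y": 0,"z": 0,"ax": 0,"ay": 0,"az": 0,"grip": 1},
  ],
)

```text
t: 24.63
tool_pos: [535.2, 211.7, 64.6]
orientation: [-0.001, -0.033, 0.999, 0.001]
contact_force: [-2.3, 4.5, 3.1]
grip_width: 19.9
finger_force: 30.0
```

```bash
python3 lev.py; python3 -c "
from h import *
for c in ('scene','top'):
  for l in ('lever_handle','lever_pivot','lever_arm'):
    for i in range(3):
      d=snap(c); print(c,l,[(np.round(r['point']),round(r['p'],2)) for r in vision.mark_of(c,l)[:2]])
for c in ('scene','top'):
  d=snap(c); u,v=proj(d,[600,170,40])[0].astype(int)
  cv2.imwrite(f'pics/e_{c}.png',cv2.resize(d['frame'][v-40:v+40,u-60:u+60,::-1],None,fx=6,fy=6,interpolation=cv2.INTER_CUBIC))"
```

```text
ang 0.7113928326582979 rad 116.90899298372423 F [-2.3  4.5  3.1] 30.000228881835938
scene lever_handle [(array([541., 212.,  79.]), 0.78), (array([643.,   7.,  24.]), 0.26)]
scene lever_handle [(array([538., 208.,  78.]), 0.7), (array([637., 143.,  29.]), 0.69)]
scene lever_handle [(array([539., 211.,  79.]), 0.8)]
scene lever_pivot [(array([644.,  75.,  31.]), 0.73), (array([649., 240.,  42.]), 0.68)]
scene lever_pivot [(array([648., 239.,  40.]), 0.78)]
scene lever_pivot [(array([646., 236.,  42.]), 0.74), (array([651., 244.,  -4.]), 0.23)]
scene lever_arm [(array([653., 246.,  -0.]), 0.93)]
scene lever_arm [(array([652., 241.,  -4.]), 0.75)]
scene lever_arm [(array([650., 244.,  -3.]), 0.89)]
top lever_handle [(array([377., -47.,  -2.]), 0.35), (array([646.,   4.,  14.]), 0.34)]
top lever_handle []
top lever_handle []
top lever_pivot [(array([649., 240.,  44.]), 0.67)]
top lever_pivot [(array([650., 243.,  47.]), 0.82), (array([648.,   3.,  16.]), 0.47)]
top lever_pivot [(array([652., 243.,  45.]), 0.62), (array([644.,  74.,   2.]), 0.48)]
top lever_arm [(array([650., 239.,  -1.]), 0.49)]
top lever_arm [(array([649., 242.,   2.]), 0.5)]
top lever_arm [(array([652., 242.,   1.]), 0.57)]
```

View pics/e_scene.png

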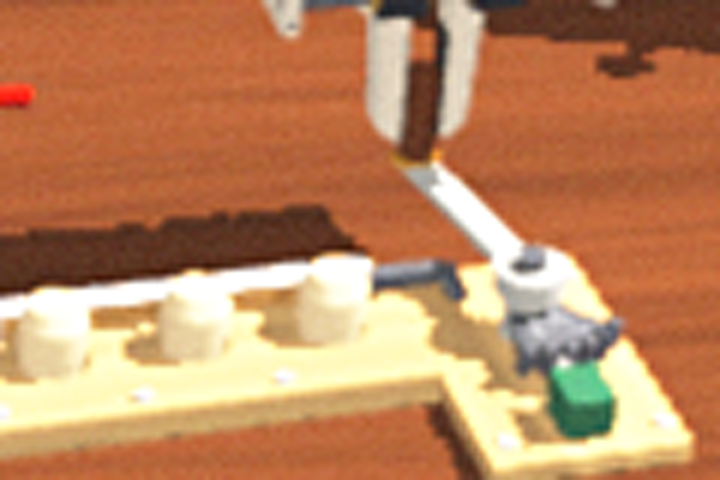

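View pics/e_top.png

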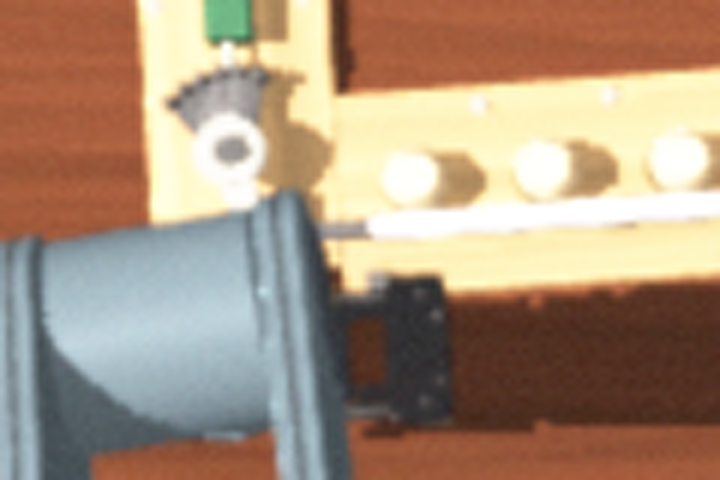

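The lever is at about 0.71 rad (third click). The scene crop shows the post gripped at (420,110), with the clamp bar against the three seated knobs. The top crop shows the bar snug as well.

```bash
python3 lev.py; python3 -c "
from rig import ticket
print(ticket.sign_off())"
```

```text
ang 0.7114045311144404 rad 116.91637705205599 F [-3.   4.5  1.9] 30.00030130147934
the job is handed in; nothing more can be done
None
```

I handed the job in at about 25 s of the 72 s allowed: all three knobs are fully down and upright in the wells, and the gripper is still holding the lever at the third click, at about 0.71 rad (third click seats at 0.72).

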